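Set the friction hinge of a soaking tank so that its lid stays up

ROBOT

A 6-joint arm with a two-finger parallel gripper is mounted at the origin on a cart in front of the work surface, level with it; the furniture and walls round the work are solid. World frame = base frame: x ahead of the robot, y to its left, z up, the work surface at z = 0. Lengths are in m, angles in rad, forces in N, time in s.
With the tool pointing down it reaches from about 0.35 to 0.8 m from the base axis. Payload 7.3 kg.
Tool frame: the origin (TCP) lies on the centre line of the jaws, within the pads' length; the fingertips stand 11 mm ahead of it and the grasp point (between the pads) lies 8 mm behind it (r.tip_extent is the distance from the TCP to the fingertips, in m); z points along the fingers, y is the line along which they close (so a half turn about z gives the same grasp; the last joint's range is limited). The gripper opens to 85 mm and grips with 20 to 120 N. Pads are 22 mm wide; open, the fingers measure 114 mm over their backs; the gripper's body (76 mm by 85 mm) begins 54 mm behind the grasp point. The pads swing forward as they close: fully open they stand 13 mm farther back than shut.
Start: joints at [-1.257, 0.342, 1.524, -0, 1.275, -0.146], TCP at [0.233, -0.47, 0.242] pointing down, gripper open.
Joint ranges: [-2.53, 2.53], [-0.77, 2.02], [0.04, 2.7], [-1, 4.14], [0.28, 2.66], [-3.11, 3.11]. Speed limits (rad/s): [2.57, 2.57, 3.14, 3.14, 3.14, 3.14].

INTERFACE

Orientations are given as a rotation vector (axis times angle).
In Python, from cell import r, eyes gives the robot as it stands.
- The arm moves only by the tool drive_tool, never from a script. Its argument "rows" is one flat list of numbers, 7 for each row, row after row: the shift along the world's x, y, z in mm, then the turn, a rotation vector about the world's x, y, z in degrees, then the opening, from 0 (shut) to 1 (fully open). In form: [dx, dy, dz, wx, wy, wz, fingers, dx, dy, dz, wx, wy, wz, fingers, ...]. A call has 1 to 8 rows; each row shifts and turns the commanded pose from where the row before left it; what a row does not reach is not made up. A row lasts 1/12 s, in which the tool goes at most 41.7 mm and 7.16 degrees, less where a joint would pass 70% of its speed; a pose out of reach is approached as far as the arm can. A call is refused whole if a number of a shift passes 41.7 or a number of a turn 7.16, either way. A call with a gripper value outside its range is refused whole. The fingers move at their own pace and stop on an object; "squeeze" is the grip in N (left out, the last holds). Time passes only in rows, so rows that do not move let the fingers close. It gives the time, the measured TCP pose, the force and the opening at its end, in the units of the state.
- r.sense(): the state, without advancing time (a new reading comes with each control period).
- eyes.grab_frame(name): name is "side" or "top"; returns the picture (480x640x3 uint8, red, green, blue); there is no depth.
- eyes.camera_model(name): a dict with "mtx" (3x3 intrinsics, pixels), "origin" and "orientation" of the camera in the world. Camera axes: x right, y down, z forward; pixel columns grow to the right and rows downward; lengths in m; the calibration is good to about 2 mm. A picture is of the moment at which its call begins. camera_model takes no time and is no camera call.
- r.hand_in(): hands the job in, once; it reports no verdict.
The state is a dict: "time": time; "qpos": joint angles; "joint_velocities": joint speeds; "tau": joint torques, N m; "eef_pos": TCP position; "eef_rot": TCP orientation; "ft_force": force on the tool from outside, world axes, zero at the start; "torque": the same for the moment, N m; "grip_width": finger opening in m.
Only numpy, scipy, OpenCV 4.12 (cv2) and the standard library are available. Lean on these libraries where they do the work, as an engineer would, in place of code of your own. Each camera call takes 0.05 s, during which the arm holds its last target. There are 200 camera calls.

TASK

The lid of the green soaking tank no longer stays up. Try it first as it is: raise it about half-way by the black grip and let go to see whether it holds; then press the red cam lever on the right end of its hinge down, by feel, until the friction clamp bites firmly, but never with more than 15 N or the lining is spoilt. Try the lid again, tightening a little more if it still sinks, and leave it standing open by itself at about 60 degrees. Leave the things around the tank alone.

Things in the scene. Friction and masses are not known exactly. Their poses are not given: they have to be found in the camera images.
- tank: Green sheet-steel soaking tank for small parts, 140 (x) x 220 (y) x 70 mm high, bolted to the bench. Origin: centre of its underside, on the bench. x points from its front (the side of the lid's grip) to its back (the hinge), y to its left, z up; it may stand a little turned. A steel yoke with the cam lever is on its right (-y) wall, at the back.
- lid: Green skirted sheet lid, 153 x 232 mm, top 77 mm above the bench when shut, 0.38 to 0.65 kg. Origin on the hinge axis half-way along it: 78 mm behind the tank's centre, 74 mm above the bench. Axes as the tank's when shut; turns about its y. Damped hinge: slack, it sinks shut from half open in a second or two. A copper friction disc on the right end of the hinge pin holds it if clamped.
- lid_grip (a point): Centre of the black rubber grip on a stem 15 mm out from the middle of the lid's front edge: 30 mm long (outward), 16 mm wide (along the hinge), 14 mm thick. In the lid's frame at x -183, z -3 mm; moves with the lid; its underside is 64 mm above the bench when shut, free all round. Pinched across its width by upright fingers it turns between them as the lid swings; or lift it from below.
- lid_angle (a joint): Angle of the lid about its hinge (rad): 0 shut, grows as its front edge rises, stops at 1.35 (it sinks from there too while the clamp is slack).
- lever: Cam lever, steel with a red paddle 20 mm wide. Origin at the centre of its pin, on the line of the lid's hinge axis, 149 mm to the right of the tank's centre and 74 mm above the bench. Axes as the tank's when its angle is 0; turns about its x. Its eccentric pushes a block along the hinge line onto the lid's friction disc. The paddle spans 54 to 110 mm from the pin.
- lever_press (a point): The place to press: on the upper face of the lever's red paddle, in the middle of its width, 90 mm out from the pin along the lever and 6 mm above its centre line. Moves with the lever.
- lever_angle (a joint): Lever angle (rad): at 0 it rises outward (to the tank's right) 0.96 above level; grows as its end goes out and down; level at 0.96, stop 1.25. Starts at 0 to 0.12. Turns with 1 to 3 N at lever_press until the cam bites, at an unknown 0.15 to 0.9 (worn lining), then some 2 N more each 0.03 rad, felt only while turning; stays put. 9 to 12 N there holds any lid; over 15 N (or a hard grip) spoils it.
- wheel_bolt: loose bystander: grey wheel bolt, 25 x 25 x 52 mm, standing on its head near the front edge of the bench; origin at the centre of its underside
- lug_nut_3: loose bystander: bright domed lug nut, 24 x 24 x 24 mm, near the front edge of the bench; origin at the centre of its underside
- marker: loose bystander: marker pen, white barrel and black cap, 16 x 131 x 17 mm, lying near the front edge of the bench; origin at the centre of its underside
- valve_stem_2: loose bystander: black rubber tyre valve, 20 x 20 x 50 mm, standing near the front edge of the bench; origin at the centre of its underside

How it is judged:
On the way, in this order (a step that is already met when the one before it is completed fails the run):
1. the lid, its lever still open as found (under 0.2 rad), is raised to between 34 and 77 degrees and let go (value of joint lid_angle above 0.6 rad and value of joint lever_angle below 0.2 rad and contact force between each of the arm, the fingers and lid below 0.1 N), for 0.04 s.
2. slack as it is, the lid sinks below 0.5 rad (value of joint lid_angle below 0.5 rad), for 0.02 s.
3. the cam lever is pressed down past 0.22 rad (value of joint lever_angle above 0.22 rad), for 0.1 s.
At the end, for the whole second after the job is handed in: The lid stands still (under 0.03 rad/s) at 0.78 to 1.25 rad (45 to 72 degrees) with nothing of the robot touching it, held by its friction hinge; the cam lever is pressed down past 0.22 rad and let go (value of joint lid_angle between 0.78 and 1.25 rad and velocity of joint lid_angle between -0.03 and 0.03 rad/s and contact force between each of the arm, the fingers and lid below 0.1 N and value of joint lever_angle above 0.22 rad and contact force between each of the arm, the fingers and lever below 0.1 N).
It fails at once if the cam lever is pressed with more than 15 N (contact force between any of the arm, the fingers and lever above 15 N).
It fails at once if a loose thing beside the tank is moved more than 30 mm (distance of any of wheel_bolt, lug_nut_3, marker, valve_stem_2 from where it was at the start of the episode above 0.03 m).
It also fails if it takes over 67 s, if anything falls off the work surface, if the arm or the gripper's body presses on something with over 40 N, if the wrist force passes 120 N, or if a joint passes its speed limit or range.

## Working session

There is one attempt and no reset: what is moved stays moved. The work goes in short steps, Python scripts to look and compute and a tool call to move; the robot and the scene stay as the last step left them, time stands still between calls to the robot, and variables do not carry over. Pictures are saved under pics/ and viewed, on a budget of 10 in all, crops included, one or two more only if the job needs it, and the job is handed in when it is done.

Besides the shell and the picture viewer there is one more tool, called after "Call:" in YAML: its name, and indented under it one key for each argument. drive_tool: Moves the arm, as the interface text tells. Its arguments: {"type":"object","properties":{"rows":{"type":"array"},"squeeze":{"type":"number"}},"required":["rows"]}

```bash
ls; mkdir -p pics; python3 - <<'E'
from cell import r, eyes
import cv2,numpy as np
ims=[]
for n in("side","top"):
    im=eyes.grab_frame(n); np.save(f"pics/{n}0.npy",im); cv2.imwrite(f"pics/{n}0.png",im[:,:,::-1])
    c=eyes.camera_model(n); print(n,c)
print(r.sense(), r.tip_extent)
E
```

```text
pics
side {'mtx': array([[520.04414163,   0.        , 324.66226196],
       [  0.        , 520.04414163, 238.13469314],
       [  0.        ,   0.        ,   1.        ]]), 'origin': array([ 0.37535114, -0.80682951,  0.48910132]), 'orientation': array([-1.98045588,  0.13096514, -0.09172276])}
top {'mtx': array([[541.53482022,   0.        , 311.04593497],
       [  0.        , 541.53482022, 241.71731154],
       [  0.        ,   0.        ,   1.        ]]), 'origin': array([0.45402223, 0.00653522, 1.22582344]), 'orientation': array([-2.21573057,  2.17461733, -0.05937677])}
{'time': 0.1, 'qpos': array([-1.25699146e+00,  3.42693209e-01,  1.52490499e+00,  1.26571404e-05,
        1.27538603e+00, -1.46011749e-01]), 'joint_velocities': array([-1.01583096e-05, -3.08361416e-05, -1.44559513e-03,  2.09790044e-03,
       -9.00171598e-04,  7.98975623e-04]), 'tau': array([ 2.62066205e-03, -4.34447551e+01, -2.46489966e+01, -4.67538030e-05,
        4.65482008e-03, -3.35600032e-05]), 'eef_pos': array([ 0.23290151, -0.47014501,  0.24168035]), 'eef_rot': array([-3.05757899e+00, -7.15610152e-01,  1.64150762e-04]), 'ft_force': array([ 0.68306282,  0.15431118, -0.25245226]), 'torque': array([-0.0168158 , -0.0201741 , -0.02507028]), 'grip_width': 0.08545846377991882} 0.011
```

View pics/side0.png

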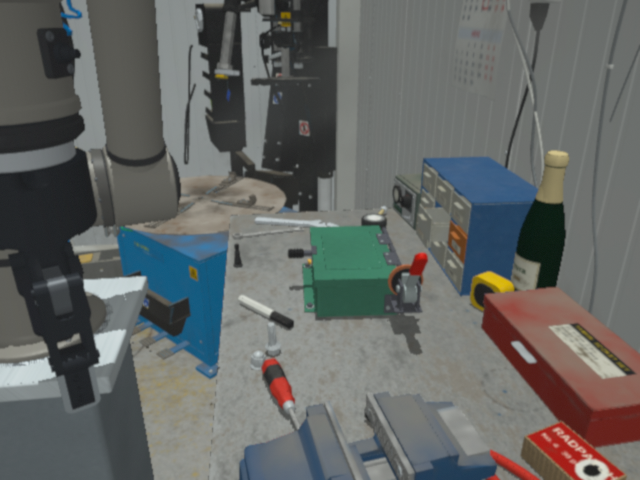

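View pics/top0.png

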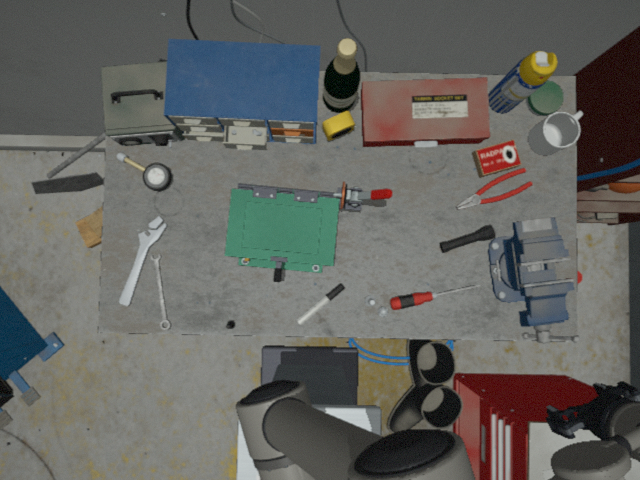

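Side view: the tank is around (350,270), its grip at (297,253) and the red paddle at (420,263). Top view: grip at (279,271), lid corners about (237,187) to (335,270), paddle at (382,195). The bystanders lie in front of the tank, at rows 290–325.

```bash
cat > h.py <<'E'
import numpy as np,cv2
from cell import r,eyes
from scipy.spatial.transform import Rotation as R
def ray(n,p):
    c=eyes.camera_model(n); K=c['mtx']
    d=R.from_rotvec(c['orientation']).apply(np.linalg.inv(K)@[p[0],p[1],1]); return c['origin'],d
def plane(n,p,z):
    o,d=ray(n,p); return o+d*(z-o[2])/d[2]
def proj(n,P):
    c=eyes.camera_model(n); q=R.from_rotvec(c['orientation']).inv().apply(np.array(P)-c['origin']); q=q@c['mtx'].T
    return (q/q[...,2:])[...,:2]
def mask(im,lo,hi,box):
    m=cv2.inRange(cv2.cvtColor(im,cv2.COLOR_RGB2HSV),lo,hi); k=np.zeros_like(m); x0,y0,x1,y1=box; k[y0:y1,x0:x1]=m[y0:y1,x0:x1]; return k
E
python3 - <<'E'
from h import *
T=np.load('pics/top0.npy');S=np.load('pics/side0.npy')
m=mask(T,(60,80,40),(90,255,255),(210,170,350,290))
m=cv2.morphologyEx(m,cv2.MORPH_OPEN,np.ones((5,5)))
pts=cv2.findNonZero(m); 
W=np.array([plane('top',p,0.077)[:2] for p in pts[:,0]],np.float32)
rc=cv2.minAreaRect(W);print('lid rect',rc); print(cv2.boxPoints(rc))
g=mask(T,(0,0,0),(180,255,60),(270,258,288,285)); ys,xs=np.nonzero(g); print('grip',xs.min(),xs.max(),ys.min(),ys.max(),plane('top',(xs.mean(),ys.mean()),.075))
for n,im,b in(('top',T,(360,180,400,210)),('side',S,(405,245,435,285))):
    k=mask(im,(0,150,90),(8,255,255),b)|mask(im,(172,150,90),(180,255,255),b); ys,xs=np.nonzero(k); print(n,xs.min(),xs.max(),ys.min(),ys.max(),xs.mean(),ys.mean())
    if n=='top': a=(xs.mean(),ys.mean())
    else: b2=(xs.mean(),ys.mean())
o1,d1=ray('top',a);o2,d2=ray('side',b2)
s=np.linalg.lstsq(np.c_[d1,-d2],o2-o1,rcond=None)[0]; print('paddle',o1+s[0]*d1,o2+s[1]*d2)
for nm,p in(('bolt',(371,301)),('nut',(383,311)),('mk',(321,304)),('valve',(230,324))):print(nm,plane('top',p,.02))
E
```

```text
Traceback (most recent call last):
  File "h.py", line 8, in plane
    o,d=ray(n,p); return o+d*(z-o[2])/d[2]
        ~~~^^^^^
  File "h.py", line 5, in ray
    c=eyes.camera_model(n); K=c['mtx']
ValueError: time passes only in moves, steps and waits
```

```bash
sed -i 's/^def ray/CM={n:eyes.camera_model(n) for n in ("side","top")}\ndef ray/; s/c=eyes.camera_model(n);/c=CM[n];/' h.py
cat > m.py <<'E'
from h import *
T=np.load('pics/top0.npy');S=np.load('pics/side0.npy')
m=mask(T,(60,80,40),(90,255,255),(210,170,350,290))
m=cv2.morphologyEx(m,cv2.MORPH_OPEN,np.ones((5,5)))
pts=cv2.findNonZero(m); 
W=np.array([plane('top',p,0.077)[:2] for p in pts[:,0]],np.float32)
rc=cv2.minAreaRect(W);print('lid rect',rc); print(cv2.boxPoints(rc))
g=mask(T,(0,0,0),(180,255,60),(270,258,288,285)); ys,xs=np.nonzero(g); print('grip',xs.min(),xs.max(),ys.min(),ys.max(),plane('top',(xs.mean(),ys.mean()),.075))
for n,im,b in(('top',T,(360,180,400,210)),('side',S,(405,245,435,285))):
    k=mask(im,(0,150,90),(8,255,255),b)|mask(im,(172,150,90),(180,255,255),b); ys,xs=np.nonzero(k); print(n,xs.min(),xs.max(),ys.min(),ys.max(),xs.mean(),ys.mean())
    if n=='top': a=(xs.mean(),ys.mean())
    else: b2=(xs.mean(),ys.mean())
o1,d1=ray('top',a);o2,d2=ray('side',b2)
s=np.linalg.lstsq(np.c_[d1,-d2],o2-o1,rcond=None)[0]; print('paddle',o1+s[0]*d1,o2+s[1]*d2)
for nm,p in(('bolt',(371,301)),('nut',(383,311)),('mk',(321,304)),('valve',(230,324))):print(nm,plane('top',p,.02))
E
python3 m.py
```

```text
lid rect ((0.5372357964515686, 0.06867977976799011), (0.23099006712436676, 0.16101256012916565), 85.79952239990234)
[[ 0.44848618 -0.04060821]
 [ 0.6090662  -0.05240183]
 [ 0.6259854   0.17796777]
 [ 0.4654054   0.18976139]]
grip 274 281 268 281 [0.44365336 0.07521119 0.075     ]
top 371 391 189 199 380.81111111111113 193.84444444444443
side 409 426 253 275 418.16104868913857 263.8801498127341
paddle [ 0.61059682 -0.1330751   0.14132802] [ 0.60992988 -0.13290403  0.14120971]
bolt [ 0.38865819 -0.12977816  0.02      ]
nut [ 0.3670971 -0.1566459  0.02     ]
mk [ 0.37997889 -0.01904112  0.02      ]
valve [0.33222517 0.1813929  0.02      ]
```

Call:
drive_tool:
  rows: [13,34,0,0,0,-2,1,13,34,0,0,0,-2,1,13,34,0,0,0,-2,1,13,34,0,0,0,-2,1,13,34,0,0,0,-2,1,13,34,0,0,0,-2,0.7,13,34,0,0,0,-2,0.7,13,34,0,0,0,-2,0.7]

```text
time: 0.77
eef_pos: [0.337, -0.1967, 0.2422]
eef_rot: [-3.129, -0.28, 0.0]
ft_force: [1.5, -0.5, 0.2]
grip_width: 0.0596
```

Call:
drive_tool:
  rows: [13,34,0,0,0,-2,0.7,13,34,0,0,0,-2,0.7,13,34,0,0,0,-2,0.7,13,34,0,0,0,-2,0.7,13,34,-10,0,0,-2,0.7,13,34,-20,0,0,-2,0.7,13,34,-20,0,0,-2,0.7,13,34,-20,0,0,-2,0.7]

```text
time: 1.43
eef_pos: [0.4412, 0.0754, 0.1715]
eef_rot: [3.138, -0.157, 0.001]
ft_force: [0.5, -1.5, 0.4]
grip_width: 0.0603
```

```bash
python3 - <<'E'
from h import *
for n in("side","top"):
    im=eyes.grab_frame(n); np.save(f"pics/{n}1.npy",im)
    if n=="side":cv2.imwrite("pics/s1.png",cv2.resize(im[130:350,180:480,::-1],None,fx=2.5,fy=2.5))
s=r.sense();print(s['time'],s['eef_pos'],s['eef_rot'],s['ft_force'],s['grip_width'])
print(proj('side',[s['eef_pos']]),R.from_rotvec(s['eef_rot']).as_matrix())
E
```

```text
1.5333 [0.44007829 0.07751869 0.16920246] [-3.13727827  0.14859043  0.00875652] [-0.19959053 -0.39748771  0.2524229 ] 0.05990087855335385
[[293.54949931 203.64136834]] [[ 9.95508053e-01 -9.45151188e-02 -5.53254948e-03]
 [-9.45107399e-02 -9.95523290e-01  1.04823136e-03]
 [-5.60685557e-03 -5.20637412e-04 -9.99984146e-01]]
```

View pics/s1.png

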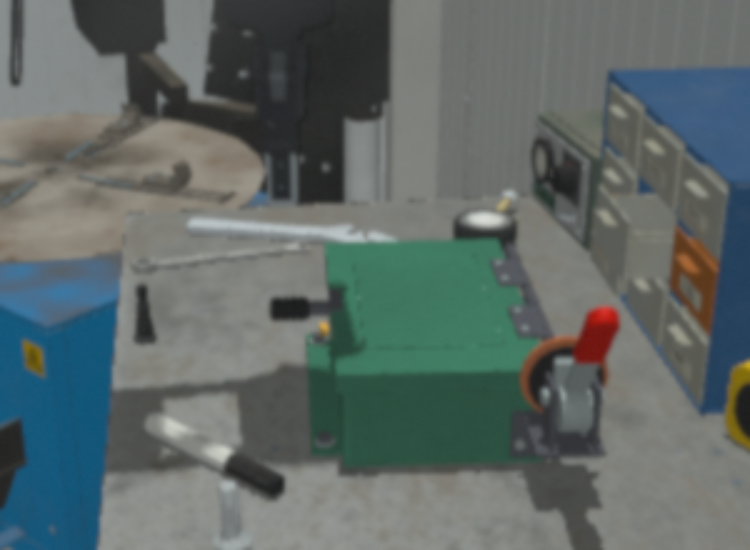

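The crop shows the grip at about (290,308), which is (296,253) in the full image. The gripper hangs above it with the fingertips at about (283,195), and the shut lid is clear. I'll cross-check the grip position from the side ray.

```bash
python3 - <<'E'
from h import *
print(plane('side',(296,253),.071),proj('side',[[.444,.075,.071]]),proj('top',[[.444,.075,.071]]))
s=r.sense();print(s['eef_pos'])
E
```

```text
[0.44267587 0.07650702 0.071     ] [[296.77139856 253.30251803]] [[277.84028736 274.44886468]]
[0.44007829 0.07751869 0.16920246]
```

Call:
drive_tool:
  rows: [3,-2,-25,0,0,1,0.7,0,0,-25,0,0,0,0.7,0,0,-25,0,0,0,0.7,0,0,-22,0,0,0,0.7,0,0,0,0,0,0,0.1,0,0,0,0,0,0,0,0,0,0,0,0,0,0,0,0,0,0,0,0,0]
  squeeze: 20

```text
time: 2.2
eef_pos: [0.445, 0.0741, 0.0769]
eef_rot: [-3.133, 0.133, -0.005]
ft_force: [0.8, 13.9, -1.9]
grip_width: 0.0156
```

Call:
drive_tool:
  rows: [0,0,0,0,0,0,0,0,0,0,0,0,0,0]

```text
time: 2.37
eef_pos: [0.445, 0.074, 0.0769]
eef_rot: [-3.135, 0.129, -0.005]
ft_force: [1.2, 18.0, -2.6]
grip_width: 0.0152
```

Call:
drive_tool:
  rows: [0,1.5,0,0,0,0,0,0.6,0,14.6,0,0,0,0,1.8,-0.1,14.5,0,0,0,0,2.9,-0.2,14.3,0,0,0,0,4,-0.3,14.1,0,0,0,0,5.1,-0.4,13.7,0,0,0,0,6.2,-0.5,13.2,0,0,0,0,7.3,-0.5,12.7,0,0,0,0]

```text
time: 3.03
eef_pos: [0.4722, 0.0721, 0.1744]
eef_rot: [-3.137, 0.127, -0.003]
ft_force: [4.0, 6.9, -6.8]
grip_width: 0.0158
```

Call:
drive_tool:
  rows: [8.3,-0.6,12.1,0,0,0,0,9.2,-0.7,11.4,0,0,0,0,10.1,-0.7,10.6,0,0,0,0,10.9,-0.8,9.8,0,0,0,0,11.7,-0.9,8.9,0,0,0,0,0,0,0,0,0,0,0]

```text
time: 3.53
eef_pos: [0.5238, 0.0682, 0.2284]
eef_rot: [-3.137, 0.128, -0.007]
ft_force: [-2.3, 4.5, 0.6]
grip_width: 0.0153
```

```bash
python3 - <<'E'
from h import *
im=eyes.grab_frame("side"); np.save("pics/side2.npy",im)
cv2.imwrite("pics/s2.png",cv2.resize(im[130:350,180:480,::-1],None,fx=2.5,fy=2.5))
s=r.sense();print(s['time'],s['eef_pos'],s['ft_force'],s['grip_width'])
E
```

```text
3.5833 [0.52271471 0.06826034 0.22761849] [-1.89237921  4.99733837 -0.85708203] 0.015370071485051788
```

View pics/s2.png

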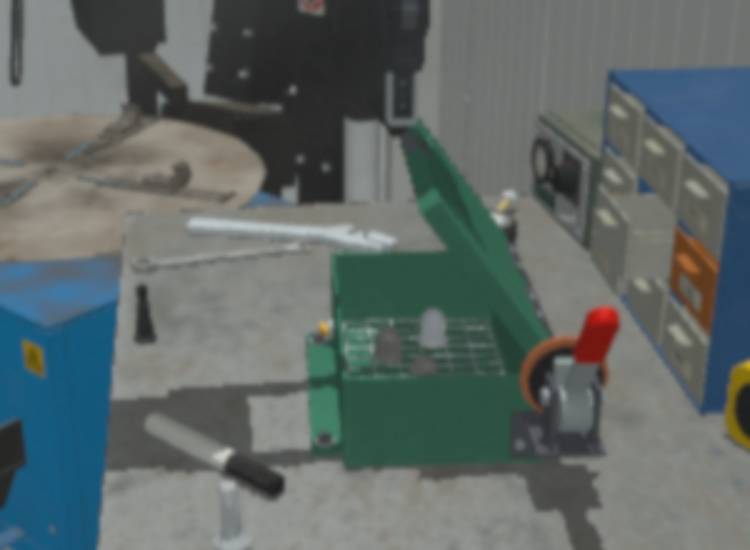

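The lid is up about 55°, with its front corner at (415,125) and the fingers on the grip at (400,100). The lever has not moved. I'll release it.

Call:
drive_tool:
  rows: [0,0,0,0,0,0,0.7,0,0,0,0,0,0,0.7,0,0,0,0,0,0,0.7,0,0,0,0,0,0,0.7]

```text
time: 3.92
eef_pos: [0.5221, 0.0671, 0.2258]
eef_rot: [3.139, -0.128, 0.002]
ft_force: [0.7, 0.9, -0.6]
grip_width: 0.0597
```

```bash
python3 - <<'E'
from h import *
im=eyes.grab_frame("side"); np.save("pics/side3.npy",im)
cv2.imwrite("pics/s3.png",im[130:350,180:480,::-1])
s=r.sense();print(s['time'],s['eef_pos'],s['ft_force'],s['grip_width'])
E
```

```text
3.9667 [0.52207812 0.06711963 0.22565669] [ 0.23521926 -0.8089895   0.68041524] 0.05967596613189312
```

Call:
drive_tool:
  rows: [0,0,0,0,0,0,0.7,0,0,0,0,0,0,0.7,0,0,0,0,0,0,0.7,0,0,0,0,0,0,0.7,0,0,0,0,0,0,0.7,0,0,0,0,0,0,0.7,0,0,0,0,0,0,0.7,0,0,0,0,0,0,0.7]

```text
time: 4.63
eef_pos: [0.5221, 0.0673, 0.2252]
eef_rot: [3.139, -0.128, -0.0]
ft_force: [0.6, -0.2, -0.8]
grip_width: 0.0599
```

```bash
python3 - <<'E'
from h import *
im=eyes.grab_frame("side"); np.save("pics/side4.npy",im)
cv2.imwrite("pics/s34.png",np.hstack([np.load("pics/side3.npy")[130:350,180:480],im[130:350,180:480]])[:,:,::-1])
s=r.sense();print(s['time'],s['eef_pos'],s['ft_force'],s['grip_width'])
E
```

```text
4.6833 [0.52211569 0.06731592 0.22519993] [1.17634164 0.65184269 0.04159019] 0.059691243090987535
```

View pics/s34.png

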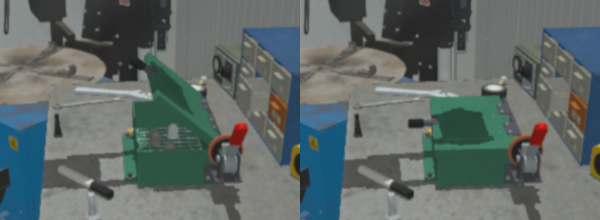

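Left frame: the lid is part-way down at about 45°, already free of the fingers. Right frame: it has sunk fully shut. Next I close the fingers and move to the inner side of the lever paddle.

Call:
drive_tool:
  rows: [15,-29,0,0,0,0,0,15,-29,0,0,0,0,0,15,-29,0,0,0,0,0,15,-29,0,0,0,0,0,15,-29,0,0,0,0,0,14,-27,0,0,0,0,0,0,0,0,0,0,0,0,0,0,0,0,0,0,0]

```text
time: 5.35
eef_pos: [0.6112, -0.1061, 0.2245]
eef_rot: [-3.139, 0.132, 0.001]
ft_force: [-0.0, 0.0, -0.2]
grip_width: 0.0
```

```bash
python3 - <<'E'
from h import *
s=r.sense();print(s['time'],s['eef_pos'],s['ft_force'],s['grip_width'])
E
```

```text
5.35 [ 0.61121206 -0.10613452  0.22445132] [-0.04205791  0.02317426 -0.22864809] 2.6527642635228305e-05
```

Call:
drive_tool:
  rows: [0,2,-20,0,0,0,0,0,0,-20,0,0,0,0,0,0,-15,0,0,0,0,0,0,-7,0,0,0,0,0,0,0,0,0,0,0,0,0,0,0,0,0,0]

```text
time: 5.85
eef_pos: [0.6111, -0.102, 0.1638]
eef_rot: [3.139, -0.126, 0.0]
ft_force: [0.2, -0.4, 0.7]
grip_width: -0.0001
```

```bash
python3 - <<'E'
from h import *
im=eyes.grab_frame("side")
cv2.imwrite("pics/s5.png",cv2.resize(im[180:320,340:480,::-1],None,fx=4,fy=4))
s=r.sense();print(s['time'],s['eef_pos'],s['ft_force'],s['grip_width'])
E
```

```text
5.9 [ 0.61154166 -0.10231913  0.1643663 ] [-0.32203846 -1.31775258 -0.11634561] 0.00014291086245997724
```

View pics/s5.png

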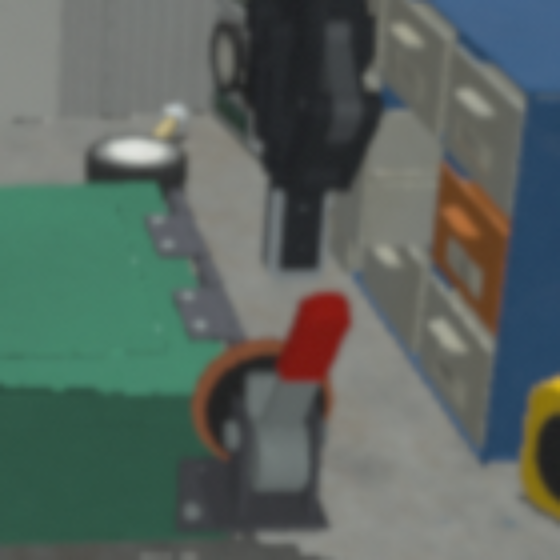

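The crop shows the closed fingers at (295,268), behind and above the paddle's tip at (325,295), and nothing touching. I'll check the x alignment by projection.

```bash
python3 - <<'E'
from h import *
print(proj('side',[[.6115,-.1023,.153],[.6115,-.1168,.153],[.611,-.1336,.151],[.610,-.150,.167]]))
E
```

```text
[[413.8341473  248.21259248]
 [416.60124054 252.17784814]
 [419.49603921 258.16694065]
 [423.07362988 253.16926574]]
```

Call:
drive_tool:
  rows: [0,-3,0,0,0,0,0,-0.2,-3,0,0,0,0,0,-0.2,-2,0,0,0,0,0,-0.2,-2,0,0,0,0,0]

```text
time: 6.23
eef_pos: [0.6106, -0.1132, 0.1637]
eef_rot: [3.139, -0.128, 0.001]
ft_force: [0.1, 0.6, 0.1]
grip_width: -0.0002
```

Call:
drive_tool:
  rows: [-0.2,-2,0,0,0,0,0,-0.2,-2,0,0,0,0,0]

```text
time: 6.4
eef_pos: [0.6101, -0.117, 0.1633]
eef_rot: [3.139, -0.128, 0.0]
ft_force: [-0.4, 0.7, 0.2]
grip_width: -0.0001
```

Call:
drive_tool:
  rows: [-0.2,-2,0,0,0,0,0,-0.2,-2,0,0,0,0,0]

```text
time: 6.57
eef_pos: [0.6097, -0.1209, 0.1632]
eef_rot: [3.139, -0.128, -0.0]
ft_force: [-0.4, 0.1, 0.1]
grip_width: -0.0002
```

Call:
drive_tool:
  rows: [-0.2,-2,0,0,0,0,0,-0.2,-2,0,0,0,0,0]

```text
time: 6.73
eef_pos: [0.6093, -0.1249, 0.1632]
eef_rot: [3.139, -0.128, -0.0]
ft_force: [0.3, 0.1, -0.4]
grip_width: 0.0
```

Call:
drive_tool:
  rows: [-0.2,-2,0,0,0,0,0,-0.2,-2,0,0,0,0,0]

```text
time: 6.9
eef_pos: [0.6089, -0.1288, 0.1632]
eef_rot: [-3.139, 0.128, 0.0]
ft_force: [0.7, 1.1, 0.8]
grip_width: 0.0002
```

Call:
drive_tool:
  rows: [-0.1,-1.7,-1.1,0,0,0,0,-0.1,-1.7,-1.1,0,0,0,0]

```text
time: 7.07
eef_pos: [0.6087, -0.1322, 0.1611]
eef_rot: [3.139, -0.128, 0.0]
ft_force: [-0.2, -0.3, 0.6]
grip_width: 0.0001
```

```bash
python3 - <<'E'
from h import *
im=eyes.grab_frame("side")
cv2.imwrite("pics/s6.png",cv2.resize(im[200:320,360:480,::-1],None,fx=4,fy=4))
k=mask(im,(0,150,90),(8,255,255),(405,235,440,300))|mask(im,(172,150,90),(180,255,255),(405,235,440,300)); ys,xs=np.nonzero(k); print(xs.min(),xs.max(),ys.min(),ys.max(),xs.mean(),ys.mean())
s=r.sense();print(s['time'],s['eef_pos'],s['ft_force'],s['grip_width'])
E
```

```text
410 426 255 276 418.3622047244094 265.68897637795277
7.1167 [ 0.60862023 -0.13249505  0.16079275] [-0.26724814 -0.5540766  -0.04366511] 0.00020413385919666475
```

View pics/s6.png

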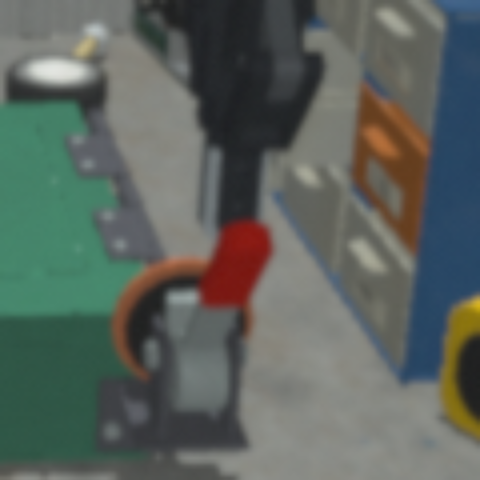

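```bash
cat >> h.py <<'E'
P=np.array([.615,-.087,.074]);U=np.array([-.073,-.997,0])
def pt(a,l=82,h=0):
    b=.96-a; return P+U*(l*np.cos(b)-h*np.sin(b))/1e3+np.array([0,0,(l*np.sin(b)+h*np.cos(b))/1e3])
def lever():
    im=eyes.grab_frame("side"); B=(400,235,450,330)
    k=mask(im,(0,150,90),(8,255,255),B)|mask(im,(172,150,90),(180,255,255),B)
    ys,xs=np.nonzero(k); return xs.min(),xs.max(),ys.min(),ys.max(),xs.mean().round(1),ys.mean().round(1),im
E
python3 - <<'E'
from h import *
for a in np.arange(0,1.1,.1): print(a.round(2),proj('side',[pt(a),pt(a,110)]).round(1).tolist(),pt(a,90,6).round(4))
E
```

```text
0.0 [[419.4, 264.1], [423.2, 254.9]] [ 0.6116 -0.1336  0.1512]
0.1 [[420.1, 269.1], [424.2, 261.7]] [ 0.611  -0.141   0.1461]
0.2 [[420.8, 274.3], [425.1, 268.9]] [ 0.6105 -0.1479  0.1404]
0.3 [[421.3, 279.7], [425.8, 276.4]] [ 0.6101 -0.1542  0.1339]
0.4 [[421.6, 285.2], [426.3, 284.1]] [ 0.6097 -0.1598  0.1269]
0.5 [[421.9, 290.8], [426.7, 291.8]] [ 0.6093 -0.1647  0.1193]
0.6 [[422.0, 296.3], [426.8, 299.6]] [ 0.609  -0.1689  0.1113]
0.7 [[422.0, 301.8], [426.8, 307.1]] [ 0.6088 -0.1722  0.1029]
0.8 [[421.8, 307.1], [426.6, 314.5]] [ 0.6086 -0.1746  0.0943]
0.9 [[421.5, 312.1], [426.1, 321.4]] [ 0.6085 -0.1762  0.0854]
1.0 [[421.1, 316.9], [425.5, 328.0]] [ 0.6084 -0.1769  0.0764]
```

Call:
drive_tool:
  rows: [0.8,-1.6,-1.1,0,0,0,0,0.8,-1.6,-1.1,0,0,0,0,0,-1.6,-1.1,0,0,0,0,0,-1.6,-1.2,0,0,0,0]

```text
time: 7.45
eef_pos: [0.6102, -0.1385, 0.1563]
eef_rot: [-3.139, 0.127, 0.001]
ft_force: [-1.4, 0.2, 0.3]
grip_width: 0.0003
```

```bash
python3 - <<'E'
from h import *
s=r.sense();print(s['time'],s['eef_pos'],s['ft_force']); print(lever()[:6])
E
```

```text
7.45 [ 0.61024162 -0.13849869  0.15625441] [-1.3721213   0.2385106   0.32363597]
(np.int64(411), np.int64(427), np.int64(261), np.int64(279), np.float64(419.1), np.float64(269.9))
```

Call:
drive_tool:
  rows: [0,-1.4,-1.1,0,0,0,0,-0.1,-1.4,-1.1,0,0,0,0,-0.1,-1.4,-1.2,0,0,0,0]

```text
time: 7.75
eef_pos: [0.6101, -0.1427, 0.153]
eef_rot: [-3.139, 0.128, 0.0]
ft_force: [-1.0, 0.6, -0.2]
grip_width: -0.0005
```

Call:
drive_tool:
  rows: [-0.1,-1.3,-1.3,0,0,0,0,-0.1,-1.3,-1.3,0,0,0,0]

```text
time: 7.92
eef_pos: [0.6099, -0.1454, 0.1504]
eef_rot: [3.139, -0.128, 0.0]
ft_force: [-1.0, 0.4, 0.9]
grip_width: -0.0001
```

```bash
python3 - <<'E'
from h import *
s=r.sense();print(s['time'],s['eef_pos'],s['ft_force']); print(lever()[:6])
E
```

```text
7.9167 [ 0.60992213 -0.14544616  0.15039062] [-0.97879099  0.36378313  0.93848718]
(np.int64(411), np.int64(428), np.int64(268), np.int64(282), np.float64(419.8), np.float64(275.3))
```

Call:
drive_tool:
  rows: [0,-1.2,-1.3,0,0,0,0,-0.1,-1.2,-1.3,0,0,0,0,-0.1,-1.2,-1.3,0,0,0,0]

```text
time: 8.22
eef_pos: [0.6097, -0.1491, 0.1466]
eef_rot: [3.139, -0.128, 0.0]
ft_force: [-1.1, -0.0, 1.1]
grip_width: 0.0001
```

Call:
drive_tool:
  rows: [0,-1.2,-1.3,0,0,0,0,-0.1,-1.1,-1.4,0,0,0,0]

```text
time: 8.38
eef_pos: [0.6096, -0.1514, 0.1438]
eef_rot: [3.139, -0.128, -0.0]
ft_force: [-0.5, 0.9, 1.3]
grip_width: -0.0002
```

```bash
python3 - <<'E'
from h import *
s=r.sense();print(s['time'],s['eef_pos'],s['ft_force']); print(lever()[:6])
E
```

```text
8.3833 [ 0.60957312 -0.15140399  0.14383107] [-0.48822352  0.8692408   1.25777411]
(np.int64(411), np.int64(429), np.int64(275), np.int64(286), np.float64(420.0), np.float64(280.8))
```

Call:
drive_tool:
  rows: [0,-1.1,-1.4,0,0,0,0,0,-1.1,-1.4,0,0,0,0,-0.1,-1.1,-1.4,0,0,0,0]

```text
time: 8.68
eef_pos: [0.6095, -0.1546, 0.1398]
eef_rot: [3.139, -0.128, -0.0]
ft_force: [-1.7, 1.4, 4.0]
grip_width: 0.0001
```

Call:
drive_tool:
  rows: [0,-1.1,-1.4,0,0,0,0,-0.1,-1.1,-1.5,0,0,0,0]

```text
time: 8.85
eef_pos: [0.6094, -0.1567, 0.137]
eef_rot: [-3.139, 0.127, -0.0]
ft_force: [-1.8, 1.6, 5.1]
grip_width: -0.0001
```

Call:
drive_tool:
  rows: [0,-1,-1.5,0,0,0,0,-0.1,-1,-1.5,0,0,0,0]

```text
time: 9.02
eef_pos: [0.6092, -0.1586, 0.1341]
eef_rot: [-3.139, 0.128, -0.0]
ft_force: [-3.5, 2.6, 7.3]
grip_width: -0.0001
```

```bash
python3 - <<'E'
from h import *
s=r.sense();print(s['time'],s['eef_pos'],s['ft_force']); print(lever()[:6])
E
```

```text
9.0167 [ 0.60924349 -0.15864371  0.1341275 ] [-3.47381689  2.59407599  7.27836947]
(np.int64(412), np.int64(429), np.int64(285), np.int64(291), np.float64(420.9), np.float64(288.2))
```

Call:
drive_tool:
  rows: [0,-0.9,-1.4,0,0,0,0]

```text
time: 9.15
eef_pos: [0.6092, -0.1594, 0.133]
eef_rot: [-3.139, 0.128, -0.0]
ft_force: [-3.9, 3.4, 7.6]
grip_width: -0.0001
```

```bash
python3 - <<'E'
from h import *
f=lambda:(r.sense()['ft_force'].round(2),np.linalg.norm(r.sense()['ft_force']).round(2))
print(f()); print(lever()[:6]); print(f())
E
```

```text
(array([-3.86,  3.39,  7.64]), np.float64(9.21))
(np.int64(412), np.int64(429), np.int64(286), np.int64(292), np.float64(421.0), np.float64(289.0))
(array([-2.18,  1.64,  6.49]), np.float64(7.04))
```

Call:
drive_tool:
  rows: [0.3,-0.9,-1.5,0,0,0,0]

```text
time: 9.28
eef_pos: [0.6094, -0.1604, 0.1314]
eef_rot: [-3.139, 0.127, 0.0]
ft_force: [-4.8, 2.2, 7.0]
grip_width: 0.0003
```

Call:
drive_tool:
  rows: [0.2,-0.5,-0.8,0,0,0,0]

```text
time: 9.37
eef_pos: [0.6093, -0.1609, 0.1305]
eef_rot: [-3.139, 0.128, 0.001]
ft_force: [-4.9, 2.3, 9.0]
grip_width: 0.0002
```

Call:
drive_tool:
  rows: [0.2,-0.5,-0.8,0,0,0,0]

```text
time: 9.45
eef_pos: [0.6094, -0.1613, 0.1299]
eef_rot: [-3.139, 0.128, 0.002]
ft_force: [-6.7, 3.8, 9.5]
grip_width: -0.0001
```

Call:
drive_tool:
  rows: [0,1,3,0,0,0,0,0,2,10,0,0,0,0,0,0,30,0,0,0,0,0,0,30,0,0,0,0,0,0,25,0,0,0,0,-20,28,0,0,0,0,0.4,-20,28,0,0,0,0,0.7,-20,28,0,0,0,0,0.7]

```text
time: 10.12
eef_pos: [0.5497, -0.074, 0.228]
eef_rot: [3.138, -0.129, 0.003]
ft_force: [-0.4, 1.0, -0.4]
grip_width: 0.0358
```

Call:
drive_tool:
  rows: [-21,30,0,0,0,0,0.7,-21,30,0,0,0,0,0.7,-21,30,0,0,0,0,0.7,-21,30,0,0,0,0,0.7,-21,30,-20,0,0,0,0.7,0,0,-30,0,0,0,0.7,0,0,0,0,0,0,0.7]

```text
time: 10.7
eef_pos: [0.442, 0.0768, 0.1744]
eef_rot: [3.139, -0.123, -0.009]
ft_force: [-1.0, -0.7, -1.1]
grip_width: 0.0597
```

```bash
python3 - <<'E'
from h import *
s=r.sense();print(s['time'],s['eef_pos'],s['eef_rot'],s['ft_force']); print(lever()[:6])
E
```

```text
10.7 [0.44196632 0.07682176 0.17442862] [ 3.13875504 -0.12272478 -0.00929932] [-1.0213807  -0.71163149 -1.05277709]
(np.int64(412), np.int64(429), np.int64(286), np.int64(295), np.float64(420.9), np.float64(290.7))
```

Call:
drive_tool:
  rows: [2,-1,-30,0,0,0,0.7,0,0,-30,0,0,0,0.7,0,0,-25,0,0,0,0.7,0,0,-15,0,0,0,0.7,0,0,0,0,0,0,0,0,0,0,0,0,0,0,0,0,0,0,0,0,0,0,0,0,0,0,0,0]
  squeeze: 25

```text
time: 11.42
eef_pos: [0.4487, 0.0741, 0.0791]
eef_rot: [3.139, -0.128, 0.006]
ft_force: [0.3, -1.5, 2.8]
grip_width: 0.015
```

Call:
drive_tool:
  rows: [0,0,0,0,0,0,0,0.6,0,14.6,0,0,0,0,1.8,-0.1,14.5,0,0,0,0,2.9,-0.2,14.3,0,0,0,0,4,-0.3,14.1,0,0,0,0,5.1,-0.4,13.7,0,0,0,0,6.2,-0.5,13.2,0,0,0,0,7.3,-0.5,12.7,0,0,0,0]

```text
time: 12.08
eef_pos: [0.474, 0.0722, 0.1745]
eef_rot: [3.138, -0.127, -0.004]
ft_force: [1.6, -2.0, -10.7]
grip_width: 0.0149
```

Call:
drive_tool:
  rows: [8.3,-0.6,12.1,0,0,0,0,9.2,-0.7,11.4,0,0,0,0,10.1,-0.7,10.6,0,0,0,0,10.9,-0.8,9.8,0,0,0,0,11.7,-0.9,8.9,0,0,0,0,12.3,-0.9,7.9,0,0,0,0,0,0,0,0,0,0,0]

```text
time: 12.67
eef_pos: [0.5386, 0.0673, 0.2368]
eef_rot: [3.138, -0.128, 0.003]
ft_force: [-1.0, -2.5, 6.2]
grip_width: 0.0144
```

Call:
drive_tool:
  rows: [0,0,0,0,0,0,0.7,0,0,0,0,0,0,0.7,0,0,0,0,0,0,0.7,0,0,0,0,0,0,0.7,0,0,0,0,0,0,0.7]

```text
time: 13.08
eef_pos: [0.5372, 0.068, 0.2351]
eef_rot: [-3.139, 0.127, 0.0]
ft_force: [0.6, 0.0, -0.3]
grip_width: 0.0597
```

```bash
cat >> h.py <<'E'
def lid(name=None):
    im=eyes.grab_frame("side"); m=mask(im,(65,100,40),(85,255,200),(290,130,410,340)); m=cv2.morphologyEx(m,cv2.MORPH_OPEN,np.ones((3,3)))
    if name: cv2.imwrite(name,cv2.resize(im[130:350,180:480,::-1],None,fx=2,fy=2)); np.save(name+".npy",im)
    ys,xs=np.nonzero(m); i=ys.argmin(); return xs[i],ys[i],int((m>0).sum())
E
python3 - <<'E'
from h import *
s=r.sense();print(s['time'],s['eef_pos'],s['ft_force'],lid())
E
```

```text
13.0833 [0.53715539 0.06804382 0.23513335] [ 0.58746172  0.04972121 -0.29621154] (np.int64(351), np.int64(188), 5609)
```

Call:
drive_tool:
  rows: [-5,0,25,0,0,0,0.7,-10,0,30,0,0,0,0.7,-20,0,30,0,0,0,0.7,-20,0,0,0,0,0,0.7,0,0,0,0,0,0,0.7,0,0,0,0,0,0,0.7,0,0,0,0,0,0,0.7,0,0,0,0,0,0,0.7]

```text
time: 13.8
eef_pos: [0.4828, 0.0679, 0.3193]
eef_rot: [3.139, -0.128, -0.002]
ft_force: [-0.8, -0.7, -0.8]
grip_width: 0.0598
```

Call:
drive_tool:
  rows: [0,0,0,0,0,0,0.7,0,0,0,0,0,0,0.7,0,0,0,0,0,0,0.7,0,0,0,0,0,0,0.7,0,0,0,0,0,0,0.7,0,0,0,0,0,0,0.7,0,0,0,0,0,0,0.7,0,0,0,0,0,0,0.7]

```text
time: 14.47
eef_pos: [0.4825, 0.0679, 0.3202]
eef_rot: [3.139, -0.128, 0.0]
ft_force: [-0.3, -0.3, 0.8]
grip_width: 0.0596
```

```bash
python3 - <<'E'
from h import *
s=r.sense();print(s['time'],s['eef_pos'],s['ft_force'],lid("pics/s8.png"))
E
```

```text
14.4667 [0.48245027 0.06788108 0.32018117] [-0.30512148 -0.3035865   0.77765603] (np.int64(349), np.int64(176), 5619)
```

View pics/s8.png

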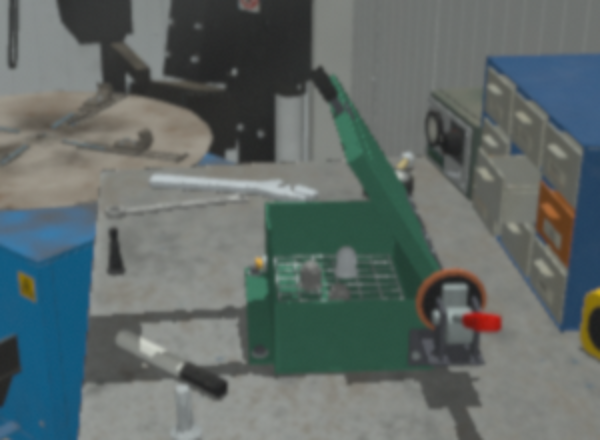

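The lid stands by itself with its grip at crop (322,83). The lever paddle is down at (483,322) and nothing touches either. I'll check for creep over a further two seconds and estimate the angle.

Call:
drive_tool:
  rows: [0,0,0,0,0,0,0.7,0,0,0,0,0,0,0.7,0,0,0,0,0,0,0.7,0,0,0,0,0,0,0.7,0,0,0,0,0,0,0.7,0,0,0,0,0,0,0.7,0,0,0,0,0,0,0.7,0,0,0,0,0,0,0.7]

```text
time: 15.18
eef_pos: [0.4824, 0.0679, 0.3201]
eef_rot: [3.139, -0.128, -0.0]
ft_force: [-0.3, -0.4, 0.0]
grip_width: 0.0601
```

Call:
drive_tool:
  rows: [0,0,0,0,0,0,0.7,0,0,0,0,0,0,0.7,0,0,0,0,0,0,0.7,0,0,0,0,0,0,0.7,0,0,0,0,0,0,0.7,0,0,0,0,0,0,0.7,0,0,0,0,0,0,0.7,0,0,0,0,0,0,0.7]

```text
time: 15.85
eef_pos: [0.4824, 0.0679, 0.3202]
eef_rot: [3.139, -0.128, 0.0]
ft_force: [-0.4, 0.6, 0.6]
grip_width: 0.0594
```

Call:
drive_tool:
  rows: [0,0,0,0,0,0,0.7,0,0,0,0,0,0,0.7,0,0,0,0,0,0,0.7,0,0,0,0,0,0,0.7,0,0,0,0,0,0,0.7,0,0,0,0,0,0,0.7,0,0,0,0,0,0,0.7,0,0,0,0,0,0,0.7]

```text
time: 16.52
eef_pos: [0.4824, 0.0679, 0.3202]
eef_rot: [3.139, -0.128, -0.0]
ft_force: [0.0, -0.1, 0.0]
grip_width: 0.0597
```

```bash
python3 - <<'E'
from h import *
print(r.sense()['time'],lid("pics/s9.png"),lever()[:6])
a=np.load("pics/s8.png.npy").astype(np.float32);b=np.load("pics/s9.png.npy").astype(np.float32)
g=lambda i:i[155:270,325:405].mean(2)
print(np.abs(g(a)-g(b)).max(),cv2.phaseCorrelate(g(a),g(b)))
H=np.array([.626,.062,.074]);X=np.array([.997,-.073,0])
for t in(.8,.9,1.,1.05,1.1,1.2):print(t,proj('side',[H-X*.183*np.cos(t)+[0,0,.183*np.sin(t)]]))
E
```

```text
16.5167 (np.int64(349), np.int64(176), 5621) (np.int64(412), np.int64(429), np.int64(286), np.int64(295), np.float64(421.0), np.float64(290.5))
3.000002 ((-0.013188182836309181, -0.007454469849093925), 0.9970482275883357)
0.8 [[326.39773396 184.34852888]]
0.9 [[334.16785412 177.7147852 ]]
1.0 [[342.63273729 171.79868388]]
1.05 [[347.09629754 169.13515898]]
1.1 [[351.6968718  166.68033869]]
1.2 [[361.25421725 162.42976407]]
```

The lid is holding still at about 1.0 rad (57°), so I'll hand in.

```bash
python3 -c "
from cell import r
print(r.hand_in())"
```

```text
the job is handed in; nothing more can be done
None
```

The lid now stands open by itself at about 1.0 rad (57°), and I have handed the job in; no verdict was reported.

- **First try:** I raised the lid by its grip to about 55° and let go. It sank fully shut, with the lever still as found.
- **Clamping:** The cam bit at about 0.36 rad. I pressed on to about 0.5 rad, where the force was about 10 N square to the lever. The highest reading was about 12.2 N in total, under the 15 N limit. It included a sideways part of up to 6.7 N that I did not explain.
- **Second try:** I raised the lid to about 60° and released it. It held, so no further tightening was needed.
- **Last checks:** Two side pictures 2 s apart show no measurable movement of the lid. The lever stayed where I left it, and the gripper was well clear of both. I did not measure the loose things again, but the arm stayed well above them throughout. The job took about 16.5 s of the 67 s allowed.

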